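Set and lock the flow regulator, then draw out and hold the flushing spout

ROBOT

A 6-joint arm with a two-finger parallel gripper is mounted at the origin on a cart in front of the work surface, level with it; the furniture and walls round the work are solid. World frame = base frame: x ahead of the robot, y to its left, z up, the work surface at z = 0. Lengths are in m, angles in rad, forces in N, time in s.
With the tool pointing down it reaches from about 0.25 to 0.775 m from the base axis. Payload 4 kg.
Tool frame: the origin (TCP) lies midway between the tips of the shut fingers; the grasp point (between the pads) lies 19 mm behind it; y points along the fingers, x is the direction in which the jaws open and shut, and the axes are right-handed (so a half turn about y gives the same grasp; the last joint's range is limited). The gripper opens to 94 mm and grips with 3 to 60 N. Pads are 16 mm wide; open, the fingers measure 119 mm over their backs; the gripper's body (75 mm by 177 mm) begins 78 mm behind the grasp point.
Start: joints at [1.042, 0.087, 1.371, -0, 1.684, -0.103], TCP at [0.227, 0.501, 0.206] pointing down, gripper open.
Joint ranges: [-3.1, 3.1], [-0.76, 2.03], [0.27, 2.55], [-1.08, 4.22], [0.17, 2.65], [-2.57, 2.57]. Speed limits (rad/s): [2.79, 2.79, 3.14, 3.14, 3.14, 3.14].

INTERFACE

Orientations are given as [roll, pitch, yaw] about the fixed x, y, z axes, in that order (R = Rz(yaw) Ry(pitch) Rx(roll)).
In Python, from bench import robot, snapshot, camera_info, ticket gives the robot as it stands.
- The arm moves only by the shell command python3 -m creep 'ROWS'. ROWS is JSON, a list of rows, each an object with "slide": the shift along the tool's x, y, z in mm, a list of three; "roll": the turn about the tool's y in degrees; "grip": the closure, from 0 (fully open) to 1 (shut). In form: [{"slide": [x, y, z], "roll": roll, "grip": grip}, ...]. A call has 1 to 20 rows; each row is the pose to reach, as a shift and turn from the pose commanded when the call began, along the tool's axes at that moment; what a row does not reach only later rows make up. A row lasts 1/12 s, in which the tool goes at most 41.7 mm and 7.16 degrees, less where a joint would pass 70% of its speed; a pose out of reach is approached as far as the arm can. A call with a gripper value outside its range is refused whole. The fingers move at their own pace and stop on an object; the grip force is fixed at half the most. Time passes only in rows, so rows that repeat a pose let the fingers close. It gives the time, the measured TCP pose, the force and the opening at its end, in the units of the state.
- robot.get_obs(): the state, without advancing time (a new reading comes with each control period).
- snapshot(name): name is "scene" or "top"; returns the picture (400x640x3 uint8, red, green, blue); there is no depth.
- camera_info(name): a dict with "fx", "fy", "cx", "cy" (pixels), "cam_to_world" (4x4, takes a point from camera to world coordinates). Camera axes: x right, y down, z forward; pixel columns grow to the right and rows downward; lengths in m; the calibration is good to about 2 mm. A picture is of the moment at which its call begins. camera_info takes no time and is no camera call.
- ticket.close_job(): hands the job in, once; it reports no verdict.
The state is a dict: "time": time; "joint_positions": joint angles; "qvel": joint speeds; "joint_torque": joint torques, N m; "tool_pos": TCP position; "ee_rot": TCP orientation; "wrist_force": force on the tool from outside, world axes, zero at the start; "wrist_torque": the same for the moment, N m; "width": finger opening in m.
Only numpy, scipy, OpenCV 4.12 (cv2) and the standard library are available. Lean on these libraries where they do the work, as an engineer would, in place of code of your own. Each camera call takes 0.05 s, during which the arm holds its last target.

TASK

Get the gas-flushing spout ready for packing: turn the regulator's knob until its pointer stands on the long mark of the dial, and slide the lock all the way over the pointer. Only then squeeze the release in the spout's handle, pull the spout straight up past its first stop to the second (the end of its travel), and finish still holding the handle there with the release squeezed in. Leave the trays, jars, garlic and tape roll where they stand.

Things in the scene. Friction and masses are not known exactly. Their poses are not given: they have to be found in the camera images.
- regulator: Grey block fixed to the table, 110 (x) x 180 (y) x 40 mm high, origin under it at table height. On top: a black knob on a dial at y = +40 mm, and toward -y a steel pointer lock between two rails along y. Brass stub at the +y end. Dial ticks 15 degrees apart; the long thick one, the mark, points from the knob to the lock (-y).
- knob_grip (a point): On the knob's vertical axis, 74 mm above the table; turns with the knob. Grip: upright black bar 12 mm thick (point's x), 46 long (y), 52 to 86 mm above the table, on a disc 52 mm across, top at 52 mm. A steel pointer rod, 8 mm thick, sticks out at disc level along the point's -y, in line with the bar, to 50 mm from the axis.
- knob (a joint): Angle of the knob, rad: 0 with the pointer on the mark, growing clockwise seen from above; it starts 0.7 to 1.4 clockwise of the mark, range -0.2 to 1.7. Stays where it is left (about 0.05 N m of friction).
- lock_tab (a point): On the lock's black upright finger tab, 72 mm above the table. Tab 10 mm thick (regulator's x), 24 long (y), 53 to 85 mm above the table, on a steel carriage 44 mm wide, top at 54 mm. Its forked front (14 mm slot, mouth flared to 28 mm) slides over the pointer rod; a pointer more than about 0.15 rad off the mark may block it.
- lock (a joint): Travel of the lock, m: 0 open, 0.030 fully over the pointer, moving toward the knob along the regulator's +y. Stays where it is left (about 2 N of friction). Starts at 0 to 0.002.
- column: Spout column fixed to the table: grey foot 110 x 100 x 12 mm, steel square tube 30 mm wide, 142 mm high, with three windows up its +y side where the spout's dog catches (down, first stop, second stop). Origin under the foot at table height. The spout's bent pipe points along the column's +x, to 106 mm from the axis.
- grip (a point): Centre of the spout's handle, where to grip; rises with the spout (182 mm above the table when down). Axes as the column's. Black block 26 mm (x) by 28 (y), from 32 mm below to 28 above this point; on its +y side the grey release paddle, 20 wide, 38 high, centred at this height, stands 8 mm out: 36 mm over all along y, 29 when squeezed. Pipe on the +x side, 18 mm lower.
- release (a joint): How far the release paddle is squeezed in toward -y of the column, m: 0 out, 0.007 fully in. Its spring takes 6 N to start and 10 N at the end and pushes it out again; above about 0.005 the spout is free, otherwise a dog locks it in the next window it passes.
- spout (a joint): How far the spout is drawn up, m: 0 down, 0.050 first stop, 0.100 second stop and end of travel. It weighs 0.3 to 0.5 kg and sinks by itself when the release is in and nobody holds it.
- tray_empty: Empty white food tray 100 x 135 x 45 mm, loose and light, under the spout's pipe on the column's +x side. Leave it.
- chilli_jar: Jar with a red lid, 59 mm across, 86 mm high, loose. Leave it.
- garlic: Garlic bulb, about 60 mm, loose. Leave it.
- tray_sealed: Sealed food tray 122 x 146 x 49 mm, loose. Leave it.
- spice_jar: Spice jar with a dark cap, 40 mm across, 105 mm high, loose. Leave it.
- tape_roll: Roll of brown tape 92 mm across, 48 mm high, loose. Leave it.
Not all that is in view belongs to the job. Leave any orange look-alike of the regulator alone.

How it is judged:
On the way, in this order (a step that is already met when the one before it is completed fails the run):
1. the knob's pointer stands on the long mark while the lock is still open (value of joint knob between -0.12 and 0.12 rad and value of joint lock below 0.01 m), for 0.2 s.
2. the lock is fully over the pointer, the pointer on the mark (value of joint knob between -0.12 and 0.12 rad and value of joint lock above 0.026 m), for 0.2 s.
3. the spout is drawn up to its second stop with the release squeezed in (value of joint spout above 0.094 m and value of joint release above 0.005 m), for 0.2 s.
At the end, for the whole second after the job is handed in: The pointer is within 0.12 rad of the mark, the lock at least 26 of its 30 mm over it, and the fingers hold the handle (over 3 N) with the release squeezed in by more than 5 of its 7 mm (so that the dog carries nothing) and the spout within 6 mm of its second stop (all of step 2 and all of step 3 and contact force between the fingers and column above 3 N and distance between the grasp point and grip below 0.045 m); the arm keeps its last pose, push and grip.
It fails at once if the spout is drawn out before the lock is over the pointer (value of joint spout above 0.02 m and value of joint lock below 0.02 m).
It fails at once if a tray, a jar, the garlic or the tape roll is shifted by more than 30 mm (distance of any of tray_empty, chilli_jar, garlic, tray_sealed, spice_jar, tape_roll from where it was at the start of the episode above 0.03 m).
It also fails if it takes over 58 s, if anything falls off the work surface, if the arm or the gripper's body presses on something with over 40 N, if the wrist force passes 120 N, or if a joint passes its speed limit or range.

## Working session

There is one attempt and no reset: what is moved stays moved. The work goes in short steps, Python scripts to look and compute and a shell command to move; the robot and the scene stay as the last step left them, time stands still between calls to the robot, and variables do not carry over. Pictures are saved under pics/ and viewed, and the job is handed in when it is done.

```bash
mkdir -p pics; ls; python3 - <<'E'
from bench import robot, snapshot, camera_info
import cv2,numpy as np
np.set_printoptions(precision=4,suppress=True)
for n in ("scene","top"):
    cv2.imwrite(f"pics/{n}0.png",snapshot(n)[:,:,::-1])
    c=camera_info(n);print(n,c["fx"],c["fy"],c["cx"],c["cy"]);print(np.array(c["cam_to_world"]))
o=robot.get_obs()
for k,v in o.items():print(k,np.round(v,4))
E
```

```text
pics
scene 414.3106344901938 414.3106344901938 324.4049496901203 201.75207524058018
[[ 0.629  -0.5321  0.5668 -0.4393]
 [-0.7774 -0.4328  0.4564 -0.9327]
 [ 0.0025 -0.7277 -0.6859  1.3125]
 [ 0.      0.      0.      1.    ]]
top 410.4323698283003 410.4323698283003 315.81002807324984 199.84769293279328
[[-0.0236 -0.9801  0.1972  0.2576]
 [-0.9997  0.0252  0.0057 -0.1388]
 [-0.0105 -0.197  -0.9804  1.552 ]
 [ 0.      0.      0.      1.    ]]
time 0.1
joint_positions [ 1.0419  0.0879  1.3721 -0.      1.6836 -0.1031]
qvel [-0.0009 -0.0008 -0.0025  0.0019  0.0006 -0.0002]
joint_torque [  0.002  -34.1254 -30.33     0.072    0.0304  -0.0001]
tool_pos [0.227  0.5005 0.2044]
ee_rot [-1.5706  0.002   1.145 ]
wrist_force [-0.2502  0.195   0.3277]
wrist_torque [ 0.0442 -0.0834  0.0107]
width 0.0941
```

View pics/scene0.png

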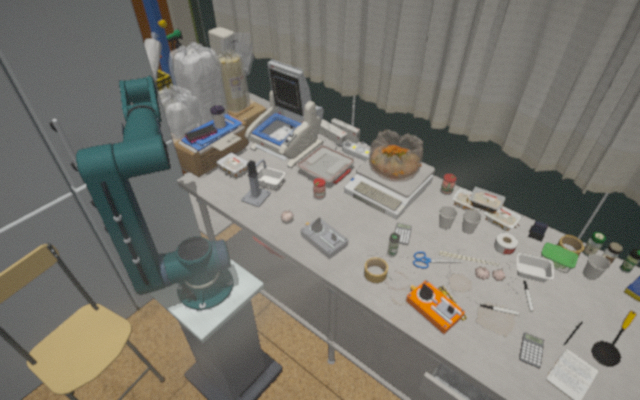

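View pics/top0.png

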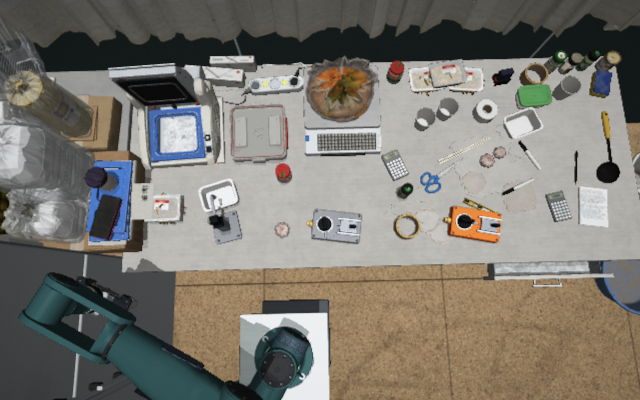

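Regulator candidates: the grey block at top (337,226), and an orange one at (475,224). The grey one fits the description. Next I'll check it and the column in enlarged crops.

```bash
python3 - <<'E'
import cv2
t=cv2.imread("pics/top0.png");s=cv2.imread("pics/scene0.png")
cv2.imwrite("pics/t_reg.png",cv2.resize(t[200:250,295:375],None,fx=10,fy=10,interpolation=cv2.INTER_CUBIC))
cv2.imwrite("pics/t_col.png",cv2.resize(t[170:250,190:295],None,fx=7,fy=7,interpolation=cv2.INTER_CUBIC))
cv2.imwrite("pics/s_reg.png",cv2.resize(s[150:260,220:360],None,fx=5,fy=5,interpolation=cv2.INTER_CUBIC))
E
```

```text
(no output)
```

View pics/t_reg.png

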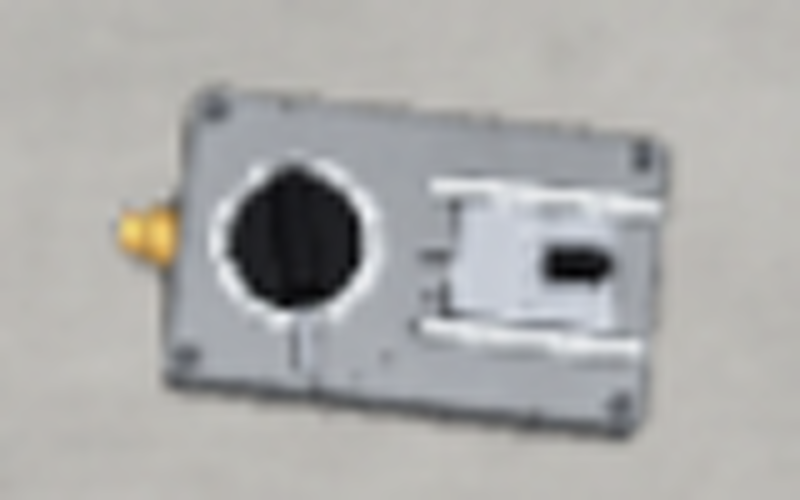

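View pics/t_col.png

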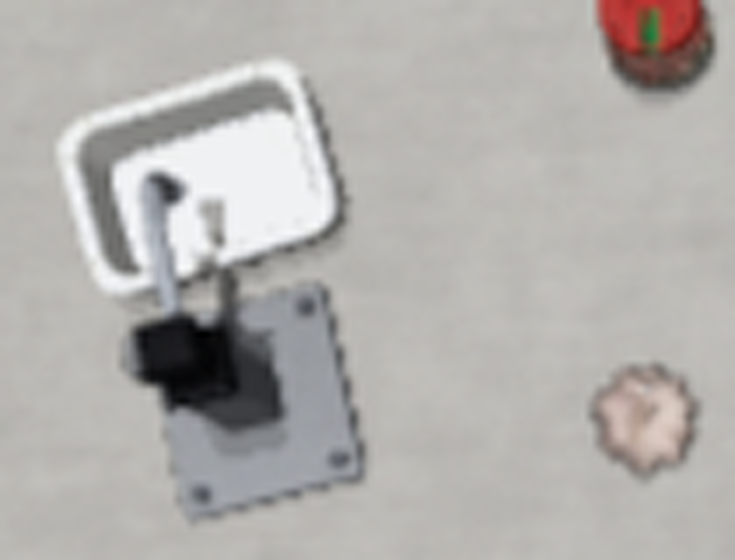

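View pics/s_reg.png

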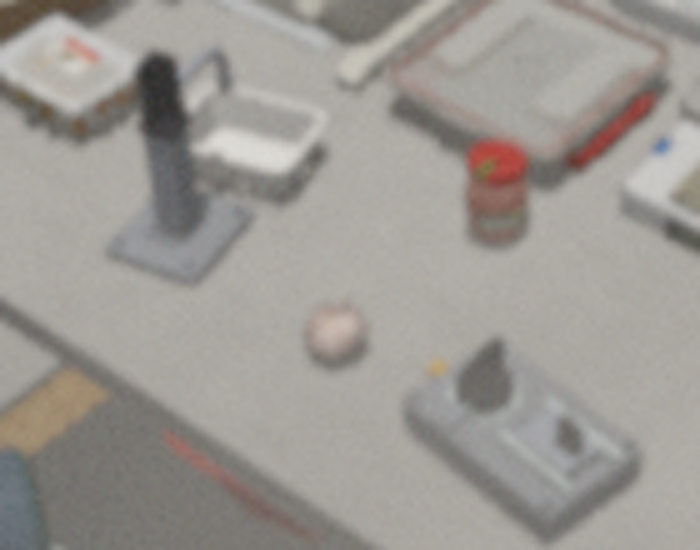

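```bash
cat > h.py <<'E'
import numpy as np,cv2
from bench import camera_info
np.set_printoptions(precision=4,suppress=True)
def ray(n,u,v,z):
    c=camera_info(n);T=np.array(c["cam_to_world"])
    d=T[:3,:3]@np.array([(u-c["cx"])/c["fx"],(v-c["cy"])/c["fy"],1]);p=T[:3,3]
    return p+d*(z-p[2])/d[2]
def proj(n,P):
    c=camera_info(n);T=np.array(c["cam_to_world"])
    q=T[:3,:3].T@(np.asarray(P)-T[:3,3]);return np.array([c["fx"]*q[0]/q[2]+c["cx"],c["fy"]*q[1]/q[2]+c["cy"]])
def crop(n,u,v,x0,y0,f,z): # crop px -> world  (pixel centre convention of cv2.resize)
    return ray(n,x0+(u+.5)/f-.5,y0+(v+.5)/f-.5,z)
E
python3 - <<'E'
from h import *
R=lambda u,v,z:crop("top",u,v,295,200,10,z)
C=lambda u,v,z:crop("top",u,v,190,170,7,z)
q=[R(*a,.04)[:2] for a in((197,90),(665,140),(635,435),(168,380))]
print("reg corners",q);q=np.array(q);print("c",q.mean(0), "lens",np.linalg.norm(q-np.roll(q,-1,0),axis=1))
for a,b in((1,0),(2,3)): # +y dir
    d=q[b]-q[a];print("yaw",np.arctan2(-d[0],d[1]))
for a,b in((3,0),(2,1)):
    d=q[b]-q[a];print("yaw",np.arctan2(d[1],d[0]))
print("disc",R(296,238,.05),"ptr tip",R(304,375,.048),R(300,345,.048),"tab",R(577,265,.085),"mark",R(432,256,.04))
# column foot corners z=.012
f=[C(*a,.012)[:2] for a in((318,285),(362,470),(192,515))]
print("foot",f);f=np.array(f);print("c",(f[0]+f[2])/2,np.linalg.norm(f[0]-f[1]),np.linalg.norm(f[1]-f[2]))
d=f[0]-f[1];print("yaw",np.arctan2(d[1],d[0]));d=f[2]-f[1];print("yaw",np.arctan2(-d[0],d[1]))
print("handle top",C(170,345,.21))
for n,a in(("tape",(406,226,.048)),("chilli",(283,172,.086)),("garlic",(282,230,.03)),("tray",(218,196,.04)),("spice",(404,190,.105))):print(n,ray("top",*a))
E
```

```text
reg corners [array([ 0.5286, -0.1234]), array([ 0.5053, -0.2974]), array([ 0.3958, -0.2814]), array([ 0.4203, -0.1102])]
c [ 0.4625 -0.2031] lens [0.1756 0.1107 0.173  0.1092]
yaw -0.13349049920310385
yaw -0.1420287528232202
yaw -0.12098522265145818
yaw -0.14492854892138138
disc [ 0.4705 -0.1588  0.05  ] ptr tip [ 0.42   -0.1603  0.048 ] [ 0.4311 -0.1592  0.048 ] tab [ 0.4532 -0.259   0.085 ] mark [ 0.4639 -0.2091  0.04  ]
foot [array([0.5346, 0.1794]), array([0.4329, 0.1541]), array([0.411 , 0.2452])]
c [0.4728 0.2123] 0.10478849287732864 0.09371700760759319
yaw 0.24351108128430052
yaw 0.23648700132117537
handle top [0.472  0.2082 0.21  ]
tape [ 0.4534 -0.4597  0.048 ]
chilli [ 0.6606 -0.0115  0.086 ]
garlic [ 0.4522 -0.0011  0.03  ]
tray [0.586  0.2387 0.04  ]
spice [ 0.5767 -0.4491  0.105 ]
```

```bash
cat > ov.py <<'E'
from h import *
def ov(img,n,box,f,segs,out):
    x0,y0,x1,y1=box
    I=cv2.resize(img[y0:y1,x0:x1],None,fx=f,fy=f,interpolation=cv2.INTER_CUBIC)
    for P,Q,c in segs:
        a=[tuple(int(round((k+.5)*f-.5)) for k in proj(n,p)-np.array([x0,y0])) for p in(P,Q)]
        cv2.line(I,a[0],a[1],c,1)
    cv2.imwrite(out,I)
def box(c,yaw,x0,x1,y0,y1,z,col):
    R=np.array([[np.cos(yaw),-np.sin(yaw)],[np.sin(yaw),np.cos(yaw)]])
    p=[np.r_[np.array(c)+R@np.array(k),z] for k in((x0,y0),(x1,y0),(x1,y1),(x0,y1))]
    return [(p[i],p[(i+1)%4],col) for i in range(4)]
def circ(c,r,z,col):
    p=[np.array([c[0]+r*np.cos(t),c[1]+r*np.sin(t),z]) for t in np.linspace(0,2*np.pi,40)]
    return list(zip(p[:-1],p[1:],[col]*39))
E
cat > m.py <<'E'
from ov import *
def segs(rc,ry,th,lk,cc,cy,sp=0):
    y=np.array([-np.sin(ry),np.cos(ry)]);k=np.array(rc)+.04*y
    s=box(rc,ry,-.055,.055,-.09,.09,.04,(0,255,0))
    s+=circ(k,.026,.052,(0,0,255))+box(k,ry-th,-.006,.006,-.023,.023,.086,(255,255,0))+box(k,ry-th,-.004,.004,-.05,-.026,.048,(0,255,255))
    t=box(cc,cy,-.055,.055,-.05,.05,.012,(0,255,0))+box(cc,cy,-.013,.013,-.014,.014,.21+sp,(0,0,255))+box(cc,cy,-.010,.010,.014,.022,.201+sp,(255,255,0))+box(cc,cy,-.015,.015,-.015,.015,.142,(0,255,255))
    return s,t
E
python3 - <<'E'
from m import *
s,t=segs((.4645,-.2015),-.135,1.38,0,(.4728,.2115),.24)
i=cv2.imread("pics/top0.png");j=cv2.imread("pics/scene0.png")
ov(i,"top",(295,200,375,250),9,s,"pics/o1.png");ov(i,"top",(195,180,265,250),7,t,"pics/o2.png")
ov(j,"scene",(295,210,355,260),9,s,"pics/o3.png");ov(j,"scene",(235,155,290,215),8,t,"pics/o4.png")
a=[cv2.copyMakeBorder(x:=cv2.imread(f"pics/o{k}.png")[:500],0,500-x.shape[0],0,0,0) for k in(1,2,3,4)]
cv2.imwrite("pics/o12.png",cv2.resize(np.hstack(a[:2]),(800,330),interpolation=cv2.INTER_AREA) if 0 else np.hstack(a[:2])[:,:]);
for k,v in(("oA",a[:2]),("oB",a[2:])):
    h=np.hstack(v);f=800/h.shape[1];cv2.imwrite(f"pics/{k}.png",cv2.resize(h,None,fx=f,fy=f,interpolation=cv2.INTER_AREA))
E
```

```text
(no output)
```

View pics/o1.png

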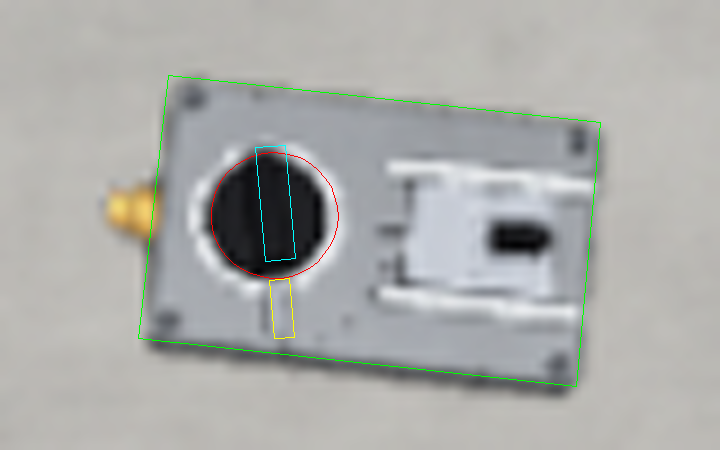

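View pics/o2.png

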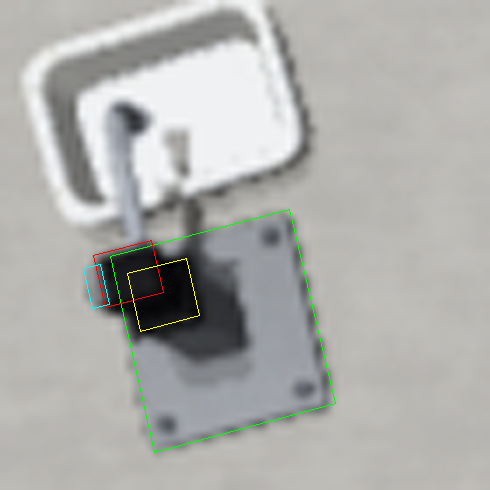

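View pics/oB.png

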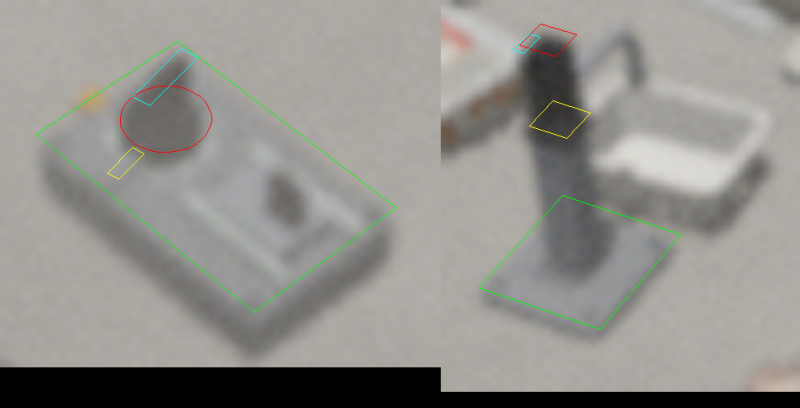

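```bash
python3 - <<'E'
from m import *
s,t=segs((.4635,-.199),-.135,1.38,0,(.4728,.2115),.24)
i=cv2.imread("pics/top0.png")
ov(i,"top",(311,205,343,245),14,s,"pics/p1.png");ov(i,"top",(311,205,343,245),14,[],"pics/p2.png")
a=[cv2.convertScaleAbs(cv2.imread(f"pics/p{k}.png"),alpha=1.6,beta=10) for k in(2,1)]
g=np.hstack(a);cv2.imwrite("pics/p3.png",cv2.resize(g,None,fx=800/g.shape[1],fy=800/g.shape[1])[:600])
E
```

```text
(no output)
```

View pics/p3.png

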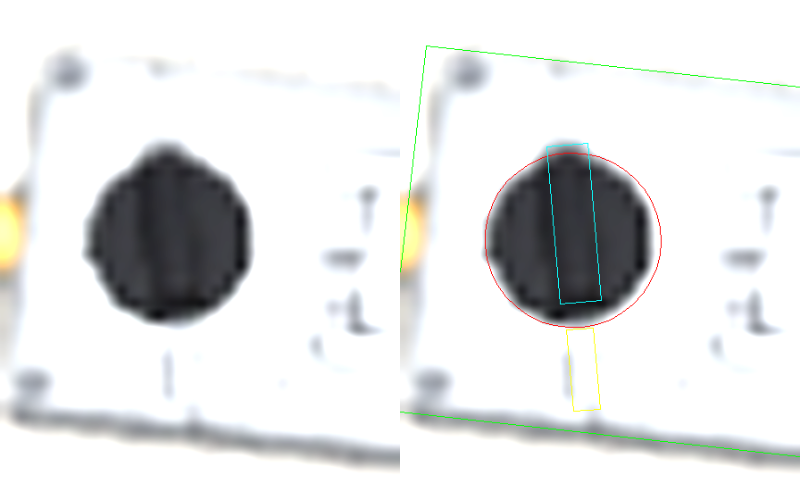

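```bash
python3 -m creep '[{"slide":[-10,0,-10],"roll":4,"grip":0},{"slide":[-35,0,-34],"roll":11,"grip":0},{"slide":[-63,0,-62],"roll":18,"grip":0},{"slide":[-91,0,-89],"roll":25,"grip":0},{"slide":[-119,0,-117],"roll":32,"grip":0},{"slide":[-147,0,-145],"roll":39,"grip":0},{"slide":[-175,0,-172],"roll":46,"grip":0},{"slide":[-203,0,-200],"roll":53,"grip":0},{"slide":[-231,0,-227],"roll":60,"grip":0},{"slide":[-259,0,-255],"roll":67,"grip":0},{"slide":[-287,0,-282],"roll":74,"grip":0},{"slide":[-315,0,-310],"roll":81,"grip":0},{"slide":[-343,0,-337],"roll":88,"grip":0},{"slide":[-371,0,-365],"roll":95,"grip":0},{"slide":[-399,0,-393],"roll":102,"grip":0},{"slide":[-427,0,-420],"roll":109,"grip":0},{"slide":[-455,0,-448],"roll":116,"grip":0},{"slide":[-479,0,-471],"roll":123,"grip":0},{"slide":[-494,0,-486],"roll":130,"grip":0},{"slide":[-501,0,-493],"roll":136,"grip":0}]'
```

```text
time: 1.77
tool_pos: [0.4694, -0.1619, 0.2043]
ee_rot: [-1.572, 0.001, -1.238]
wrist_force: [-0.7, 0.9, 0.0]
width: 0.094
```

```bash
python3 -m creep '[{"slide":[0,15,0],"roll":7,"grip":0},{"slide":[0,40,0],"roll":14,"grip":0},{"slide":[0,65,0],"roll":16,"grip":0},{"slide":[0,90,0],"roll":16,"grip":0},{"slide":[0,100,0],"roll":16,"grip":0},{"slide":[0,100,0],"roll":16,"grip":0}]'
python3 - <<'E'
from m import *
from bench import snapshot
i=snapshot("scene")[:,:,::-1].copy();j=snapshot("top")[:,:,::-1].copy()
cv2.imwrite("pics/s1.png",i);cv2.imwrite("pics/t1.png",j)
a=cv2.resize(i[160:270,260:370],None,fx=3.6,fy=3.6,interpolation=2);b=cv2.resize(j[160:270,260:370],None,fx=3.6,fy=3.6,interpolation=2)
cv2.imwrite("pics/st1.png",np.hstack([a,b]))
E
```

```text
time: 2.27
tool_pos: [0.4669, -0.1579, 0.1019]
ee_rot: [-1.577, 0.004, -1.508]
wrist_force: [-0.2, -0.2, -0.8]
width: 0.0942
```

View pics/st1.png

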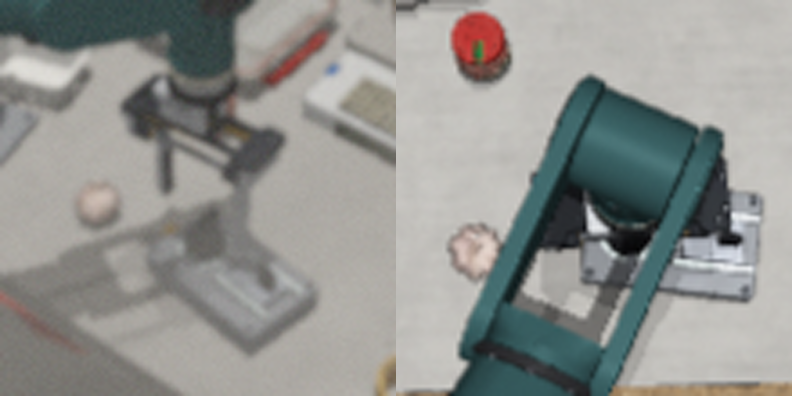

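```bash
python3 -m creep '[{"slide":[1,15,2],"roll":0,"grip":0},{"slide":[1,35,2],"roll":0,"grip":0.3},{"slide":[1,41,2],"roll":0,"grip":0.6},{"slide":[1,41,2],"roll":0,"grip":1},{"slide":[1,41,2],"roll":0,"grip":1},{"slide":[1,41,2],"roll":0,"grip":1},{"slide":[1,41,2],"roll":0,"grip":1},{"slide":[1,41,2],"roll":0,"grip":1}]'
```

```text
time: 3.03
tool_pos: [0.472, -0.1602, 0.0657]
ee_rot: [-1.569, -0.001, -1.508]
wrist_force: [-0.4, -0.1, -0.6]
width: 0.051
```

```bash
python3 -m creep '[{"slide":[0,3,-1],"roll":0,"grip":1},{"slide":[0,3,-1],"roll":0,"grip":1},{"slide":[0,3,-1],"roll":0,"grip":1},{"slide":[0,3,-1],"roll":0,"grip":1},{"slide":[0,3,-1],"roll":0,"grip":1},{"slide":[0,3,-1],"roll":0,"grip":1}]'
```

```text
time: 3.53
tool_pos: [0.4702, -0.1586, 0.0615]
ee_rot: [-1.571, 0.003, -1.508]
wrist_force: [-0.8, 0.9, 0.7]
width: 0.0117
```

```bash
python3 -m creep '[{"slide":[0,0,0],"roll":-3,"grip":1},{"slide":[0,0,0],"roll":-8,"grip":1},{"slide":[0,0,0],"roll":-13,"grip":1},{"slide":[0,0,0],"roll":-19,"grip":1},{"slide":[0,0,0],"roll":-25,"grip":1},{"slide":[0,0,0],"roll":-31,"grip":1},{"slide":[0,0,0],"roll":-37,"grip":1},{"slide":[0,0,0],"roll":-43,"grip":1},{"slide":[0,0,0],"roll":-49,"grip":1},{"slide":[0,0,0],"roll":-55,"grip":1},{"slide":[0,0,0],"roll":-61,"grip":1},{"slide":[0,0,0],"roll":-67,"grip":1},{"slide":[0,0,0],"roll":-72,"grip":1},{"slide":[0,0,0],"roll":-76,"grip":1},{"slide":[0,0,0],"roll":-79,"grip":1},{"slide":[0,0,0],"roll":-79,"grip":1},{"slide":[0,0,0],"roll":-79,"grip":1}]'
python3 - <<'E'
from m import *
from bench import snapshot
i=snapshot("scene")[:,:,::-1].copy();j=snapshot("top")[:,:,::-1].copy()
cv2.imwrite("pics/s2.png",i);cv2.imwrite("pics/t2.png",j)
a=cv2.resize(i[200:260,290:350],None,fx=6.6,fy=6.6,interpolation=2);b=cv2.resize(j[190:250,305:365],None,fx=6.6,fy=6.6,interpolation=2)
cv2.imwrite("pics/st2.png",np.hstack([a,b]))
E
```

```text
time: 4.95
tool_pos: [0.4693, -0.1576, 0.0614]
ee_rot: [-1.566, 0.003, -0.128]
wrist_force: [-2.6, 5.2, 3.4]
width: 0.0117
```

View pics/st2.png

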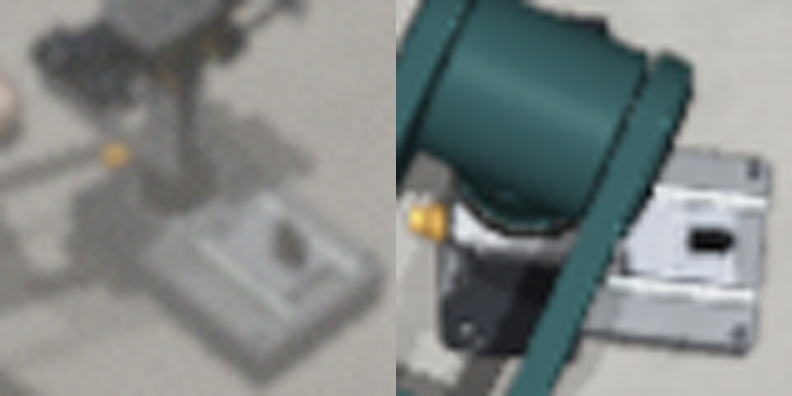

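```bash
python3 -m creep '[{"slide":[0,0,0],"roll":-0,"grip":0.5},{"slide":[0,0,0],"roll":0,"grip":0.5},{"slide":[0,0,0],"roll":0,"grip":0.5},{"slide":[0,-10,0],"roll":0,"grip":0.5},{"slide":[0,-40,0],"roll":0,"grip":0.5},{"slide":[0,-75,0],"roll":0,"grip":0.5},{"slide":[0,-100,20],"roll":0,"grip":0.5},{"slide":[0,-110,55],"roll":0,"grip":0.5},{"slide":[0,-110,90],"roll":0,"grip":0.5},{"slide":[0,-110,120],"roll":0,"grip":0.5},{"slide":[0,-110,150],"roll":0,"grip":0.5},{"slide":[0,-110,170],"roll":0,"grip":0.5},{"slide":[0,-110,170],"roll":0,"grip":0.5}]'
python3 - <<'E'
from m import *
from bench import snapshot
i=snapshot("scene")[:,:,::-1].copy();j=snapshot("top")[:,:,::-1].copy()
cv2.imwrite("pics/s3.png",i);cv2.imwrite("pics/t3.png",j)
a=cv2.resize(i[200:260,295:355],None,fx=6.6,fy=6.6,interpolation=2);b=cv2.resize(j[190:250,305:365],None,fx=6.6,fy=6.6,interpolation=2)
cv2.imwrite("pics/st3.png",np.hstack([a,b]))
E
```

```text
time: 6.13
tool_pos: [0.4926, 0.0118, 0.1725]
ee_rot: [-1.569, -0.001, -0.125]
wrist_force: [1.1, -0.3, -0.3]
width: 0.0471
```

View pics/st3.png

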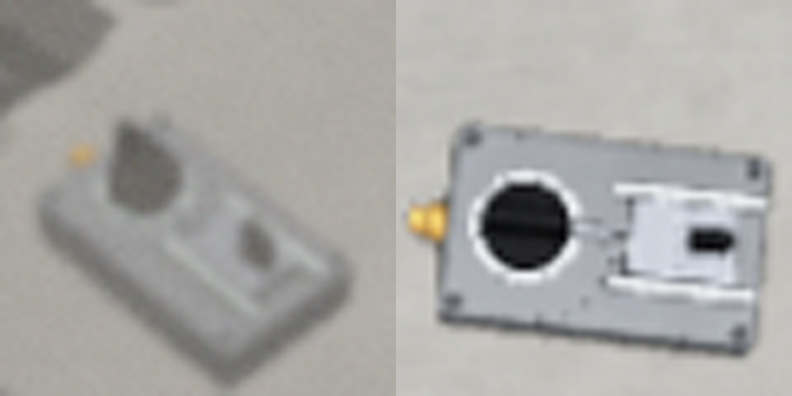

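```bash
python3 - <<'E'
from m import *
rc=np.array((.4635,-.199));ry=-.135
s,t=segs(rc,ry,0,0,(.4728,.2115),.24)
y=np.array([-np.sin(ry),np.cos(ry)])
s+=box(rc-.06*y,ry,-.005,.005,-.012,.012,.085,(255,0,255))+box(rc-.04*y,ry,-.022,.022,-.03,.03,.054,(0,128,255))
j=cv2.imread("pics/t3.png")
ov(j,"top",(308,203,376,250),11,s,"pics/q1.png");ov(j,"top",(308,203,376,250),11,[],"pics/q2.png")
a=cv2.imread("pics/q1.png");b=cv2.imread("pics/q2.png");g=np.vstack([a,b]);cv2.imwrite("pics/q3.png",cv2.resize(g,None,fx=.58,fy=.58,interpolation=3))
E
```

```text
(no output)
```

View pics/q1.png

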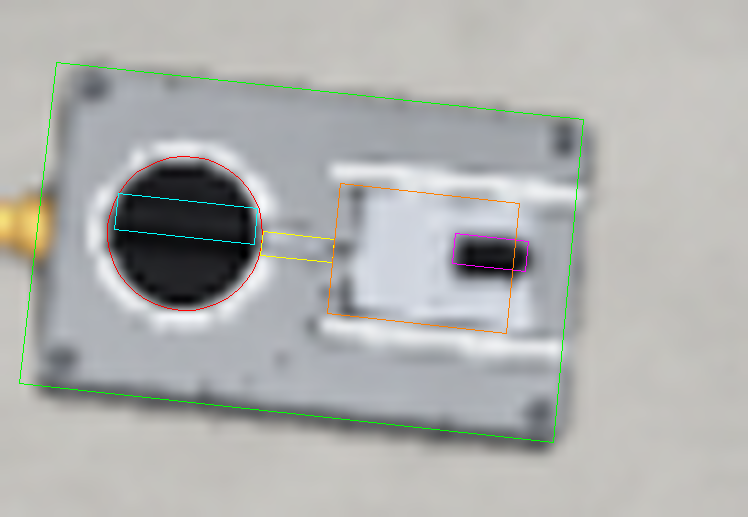

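View pics/q2.png

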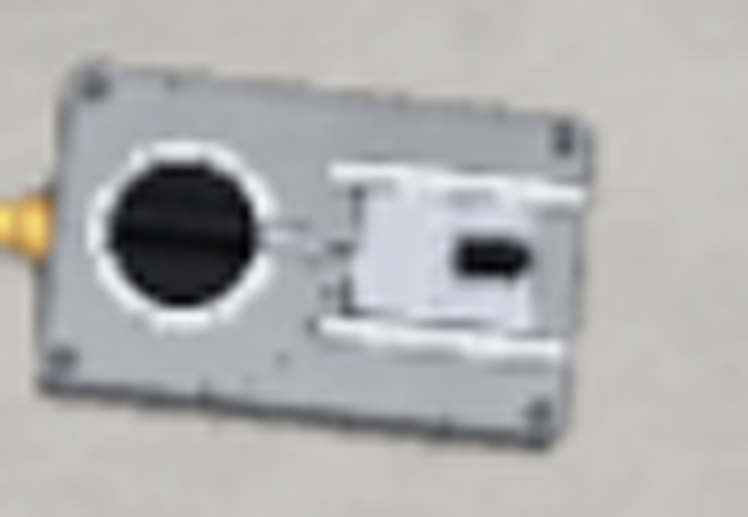

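```bash
python3 - <<'E'
import cv2,numpy as np
j=cv2.imread("pics/t3.png")[213:240,314:350]
g=cv2.resize(j,None,fx=20,fy=20,interpolation=2)
g=cv2.convertScaleAbs(g,alpha=1.2,beta=-20)
# rail midline in full px: from q crop (330,248),(572,271)
f=lambda u,v:(int(((u+.5)/11+308-314)*20),int(((v+.5)/11+203-213)*20))
cv2.line(g,f(183,234),f(400,255),(0,0,255),1)
cv2.imwrite("pics/z1.png",g)
E
```

```text
(no output)
```

View pics/z1.png

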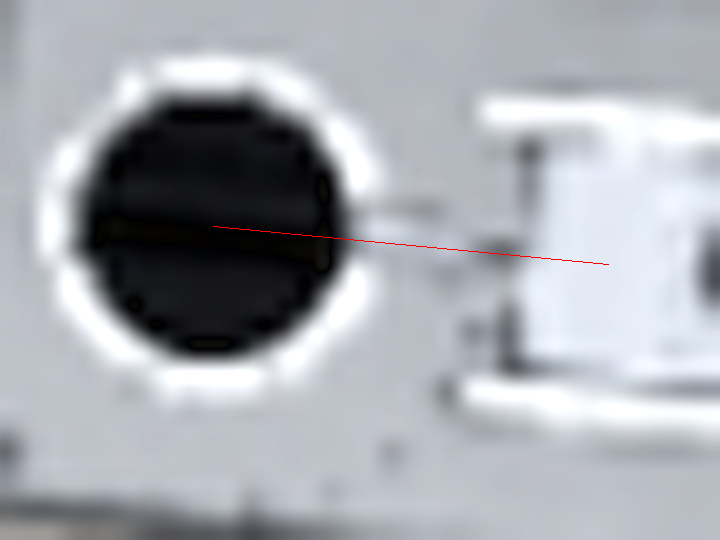

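```bash
python3 -m creep '[{"slide":[0,0,-10],"roll":0,"grip":0.5},{"slide":[-1,0,-40],"roll":0,"grip":0.5},{"slide":[-1,0,-75],"roll":0,"grip":0.5},{"slide":[-2,0,-110],"roll":0,"grip":0.5},{"slide":[-2,0,-145],"roll":0,"grip":0.5},{"slide":[-3,0,-180],"roll":0,"grip":0.5},{"slide":[-4,0,-215],"roll":0,"grip":0.5},{"slide":[-4,5,-245],"roll":0,"grip":0.5},{"slide":[-4,25,-265],"roll":0,"grip":0.5},{"slide":[-4,50,-273],"roll":0,"grip":0.5},{"slide":[-4,60,-273],"roll":0,"grip":0.5},{"slide":[-4,60,-273],"roll":0,"grip":0.5}]'
python3 - <<'E'
from m import *
from bench import snapshot
i=snapshot("scene")[:,:,::-1].copy()
cv2.imwrite("pics/s4.png",i)
cv2.imwrite("pics/s4z.png",cv2.resize(i[170:260,290:380],None,fx=6,fy=6,interpolation=2))
E
```

```text
time: 7.23
tool_pos: [0.4501, -0.2619, 0.1081]
ee_rot: [-1.567, 0.006, -0.133]
wrist_force: [-0.0, -0.2, -0.5]
width: 0.0469
```

View pics/s4z.png

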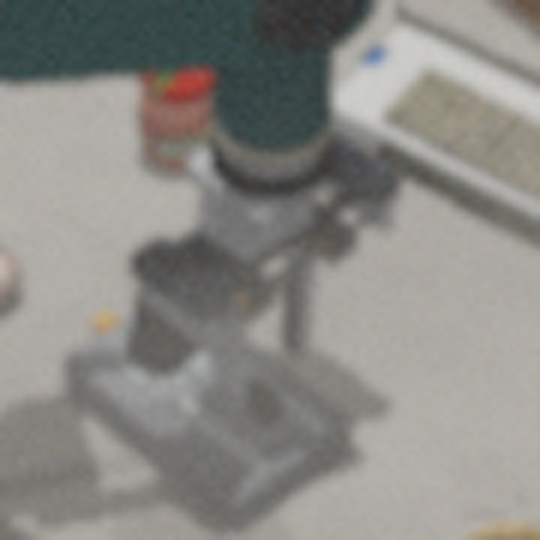

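```bash
python3 -m creep '[{"slide":[2,10,2],"roll":0,"grip":0.5},{"slide":[2,25,2],"roll":0,"grip":0.5},{"slide":[2,40,2],"roll":0,"grip":0.5},{"slide":[2,46,2],"roll":0,"grip":0.5},{"slide":[2,46,2],"roll":0,"grip":0.5},{"slide":[2,46,2],"roll":0,"grip":0.5}]'
python3 - <<'E'
from m import *
from bench import snapshot
i=snapshot("scene")[:,:,::-1].copy()
cv2.imwrite("pics/s5.png",i)
cv2.imwrite("pics/s5z.png",cv2.resize(i[190:260,295:365],None,fx=8,fy=8,interpolation=2))
E
```

```text
time: 7.78
tool_pos: [0.4559, -0.2595, 0.0662]
ee_rot: [-1.571, -0.001, -0.128]
wrist_force: [-0.1, -0.2, -0.1]
width: 0.0469
```

View pics/s5z.png

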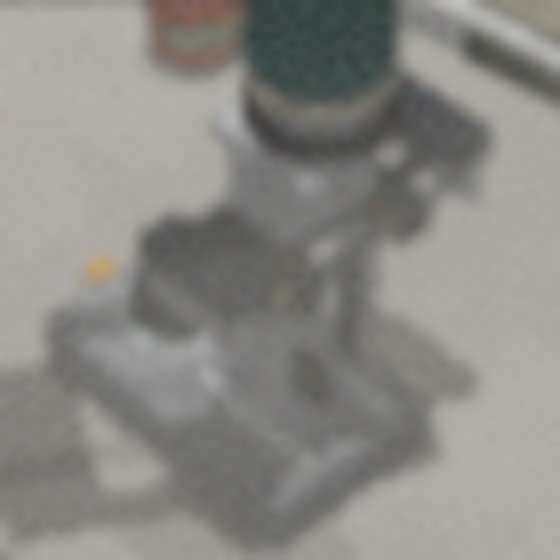

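```bash
python3 - <<'E'
from m import *
f=lambda P:(proj("scene",P)-[295,190])*8+4
x=np.array([.992,-.128,0]);p=np.array([.4559,-.2595,.0662])
print(f(p),f(p+.03*x),f(p-.03*x),f(p+.03*x+[0,0,.09]),f(p-.03*x+[0,0,.09]),"tab",f([.454,-.2585,.085]))
E
```

```text
[311.9222 374.5464] [353.9744 344.1791] [269.1017 405.4687] [358.7911 219.7752] [270.7202 281.0788] tab [308.6599 350.5766]
```

```bash
python3 - <<'E'
import cv2
j=cv2.imread("pics/s5.png")
cv2.imwrite("pics/s5y.png",cv2.convertScaleAbs(cv2.resize(j[205:250,300:352],None,fx=15,fy=13,interpolation=2),alpha=1.7,beta=-60))
E
```

```text
(no output)
```

View pics/s5y.png

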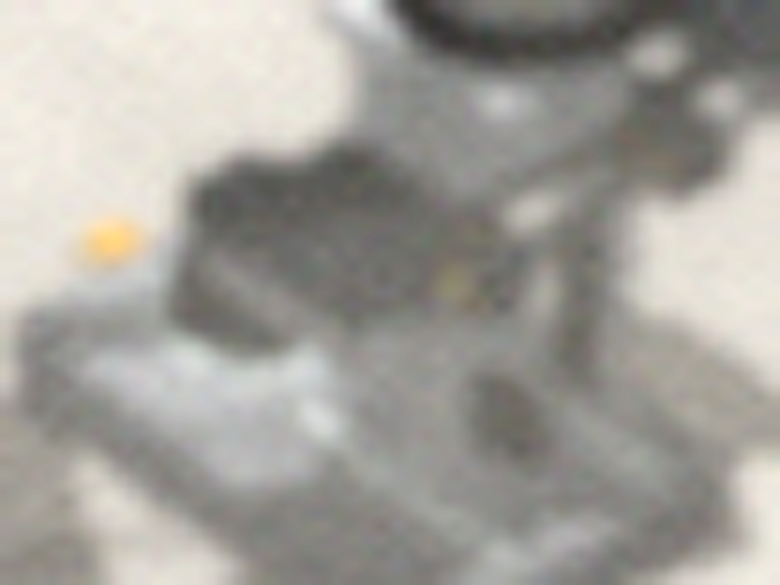

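```bash
python3 -m creep '[{"slide":[-1,3,0],"roll":0,"grip":0.6},{"slide":[-1,4,0],"roll":0,"grip":1},{"slide":[-1,4,0],"roll":0,"grip":1},{"slide":[-1,4,0],"roll":0,"grip":1},{"slide":[-1,4,0],"roll":0,"grip":1},{"slide":[-1,4,0],"roll":0,"grip":1},{"slide":[-1,4,0],"roll":0,"grip":1}]'
```

```text
time: 8.42
tool_pos: [0.455, -0.2599, 0.0616]
ee_rot: [-1.571, -0.002, -0.13]
wrist_force: [1.8, -0.4, -0.9]
width: 0.0098
```

```bash
python3 -m creep '[{"slide":[0,0,3],"roll":0,"grip":1},{"slide":[0,0,6],"roll":0,"grip":1},{"slide":[0,0,9],"roll":0,"grip":1},{"slide":[0,0,12],"roll":0,"grip":1},{"slide":[0,0,15],"roll":0,"grip":1},{"slide":[0,0,18],"roll":0,"grip":1},{"slide":[0,0,21],"roll":0,"grip":1},{"slide":[0,0,24],"roll":0,"grip":1},{"slide":[0,0,27],"roll":0,"grip":1},{"slide":[0,0,29],"roll":0,"grip":1},{"slide":[0,0,30],"roll":0,"grip":1},{"slide":[0,0,30],"roll":0,"grip":1},{"slide":[0,0,30],"roll":0,"grip":1}]'
```

```text
time: 9.5
tool_pos: [0.4588, -0.2317, 0.0618]
ee_rot: [-1.575, -0.002, -0.129]
wrist_force: [3.8, -7.1, -2.8]
width: 0.0096
```

```bash
python3 -m creep '[{"slide":[0,0,1],"roll":0,"grip":1},{"slide":[0,0,2],"roll":0,"grip":1},{"slide":[0,0,3],"roll":0,"grip":1},{"slide":[0,0,3],"roll":0,"grip":1},{"slide":[0,0,3],"roll":0,"grip":1}]'
```

```text
time: 9.92
tool_pos: [0.4588, -0.2316, 0.0619]
ee_rot: [-1.58, -0.002, -0.13]
wrist_force: [3.2, -14.1, -5.7]
width: 0.0098
```

```bash
python3 -m creep '[{"slide":[0,0,-2],"roll":0,"grip":0.6},{"slide":[0,0,-2],"roll":0,"grip":0.5},{"slide":[0,0,-2],"roll":0,"grip":0.5},{"slide":[0,-15,-2],"roll":0,"grip":0.5},{"slide":[0,-45,-2],"roll":0,"grip":0.5},{"slide":[0,-80,0],"roll":0,"grip":0.5},{"slide":[0,-115,20],"roll":0,"grip":0.5},{"slide":[0,-145,50],"roll":0,"grip":0.4},{"slide":[0,-165,85],"roll":0,"grip":0.2},{"slide":[0,-178,120],"roll":0,"grip":0},{"slide":[0,-180,155],"roll":0,"grip":0},{"slide":[0,-180,190],"roll":0,"grip":0},{"slide":[0,-180,220],"roll":0,"grip":0},{"slide":[0,-180,240],"roll":0,"grip":0},{"slide":[0,-180,240],"roll":0,"grip":0}]'
python3 - <<'E'
from m import *
from bench import snapshot
rc=np.array((.4625,-.199));ry=-.13
s,t=segs(rc,ry,0,0,(.4728,.2115),.24)
y=np.array([-np.sin(ry),np.cos(ry)])
s+=box(rc-.03*y,ry,-.005,.005,-.012,.012,.085,(255,0,255))
i=snapshot("scene")[:,:,::-1].copy();j=snapshot("top")[:,:,::-1].copy()
cv2.imwrite("pics/s6.png",i);cv2.imwrite("pics/t6.png",j)
ov(j,"top",(308,203,376,250),11,[],"pics/q5.png")
ov(j,"top",(195,180,265,250),8,t,"pics/q6.png")
ov(i,"scene",(225,140,305,215),9,t,"pics/q7.png")
E
```

```text
time: 11.17
tool_pos: [0.4886, 0.0152, 0.2413]
ee_rot: [-1.569, 0.002, -0.123]
wrist_force: [0.4, 0.2, 0.4]
width: 0.0932
```

View pics/q5.png

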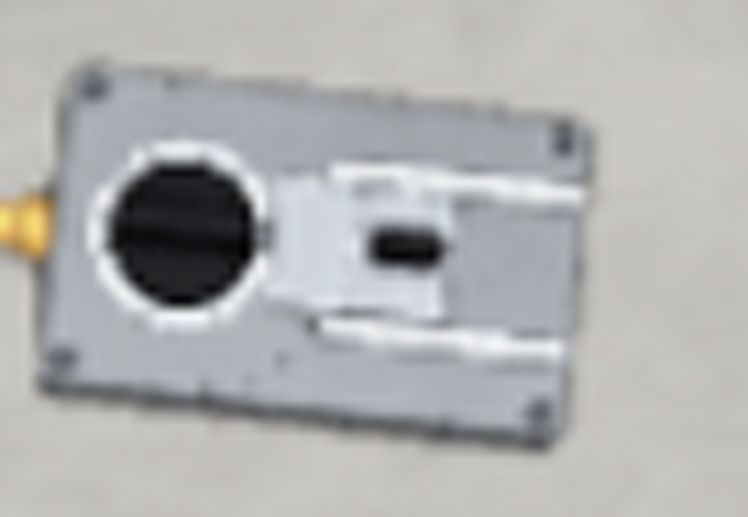

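View pics/q6.png

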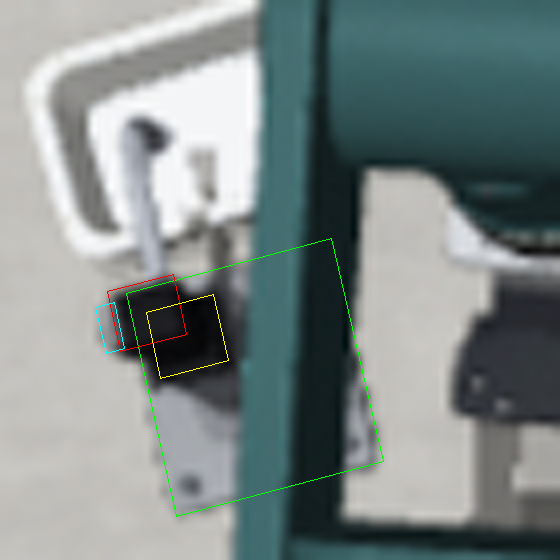

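View pics/q7.png

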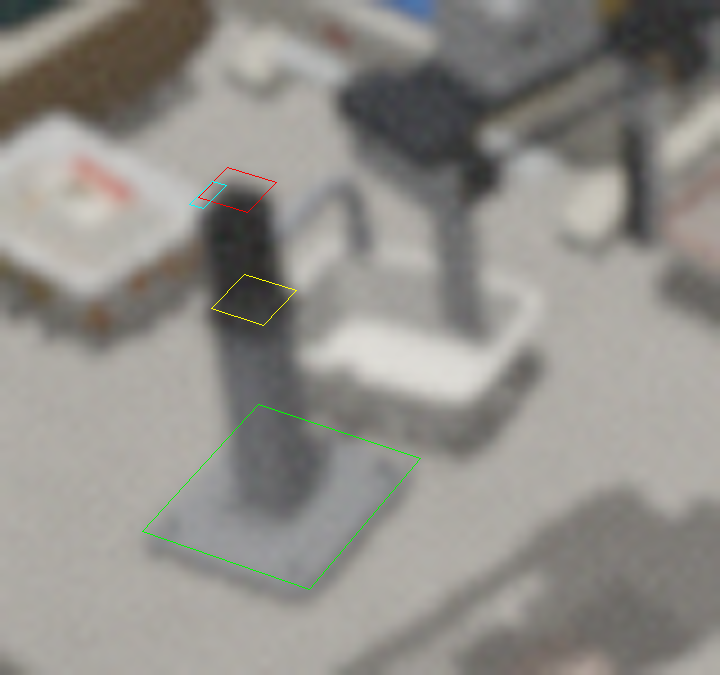

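```bash
python3 -m creep '[{"slide":[-3,0,10],"roll":4,"grip":0},{"slide":[-8,0,35],"roll":11,"grip":0},{"slide":[-14,0,65],"roll":18,"grip":0},{"slide":[-20,0,95],"roll":25,"grip":0},{"slide":[-27,0,125],"roll":32,"grip":0},{"slide":[-33,0,150],"roll":39,"grip":0},{"slide":[-38,0,175],"roll":46,"grip":0},{"slide":[-41,0,188],"roll":53,"grip":0},{"slide":[-41,0,191],"roll":60,"grip":0},{"slide":[-41,0,191],"roll":66,"grip":0},{"slide":[-41,0,191],"roll":69,"grip":0},{"slide":[-41,0,191],"roll":69,"grip":0},{"slide":[-41,0,191],"roll":69,"grip":0}]'
python3 - <<'E'
from m import *
from bench import snapshot
i=snapshot("scene")[:,:,::-1].copy();cv2.imwrite("pics/s7.png",i)
cv2.imwrite("pics/s7z.png",cv2.resize(i[105:215,205:315],None,fx=5.4,fy=5.4,interpolation=2))
E
```

```text
time: 12.35
tool_pos: [0.4735, 0.2046, 0.2413]
ee_rot: [-1.572, -0.0, -1.333]
wrist_force: [0.4, -0.5, 0.3]
width: 0.0942
```

View pics/s7z.png

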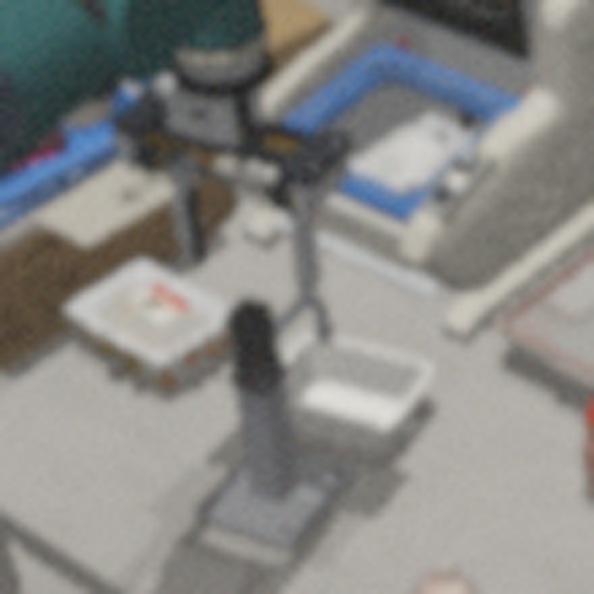

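```bash
python3 -m creep '[{"slide":[-5,10,-1],"roll":0,"grip":0},{"slide":[-5,30,-1],"roll":0,"grip":0},{"slide":[-5,55,-1],"roll":0,"grip":0},{"slide":[-5,72,-1],"roll":0,"grip":0},{"slide":[-5,78,-1],"roll":0,"grip":0},{"slide":[-5,78,-1],"roll":0,"grip":0},{"slide":[-5,78,-1],"roll":0,"grip":0}]'
python3 - <<'E'
from m import *
from bench import snapshot,robot
i=snapshot("scene")[:,:,::-1].copy();cv2.imwrite("pics/s8.png",i)
cv2.imwrite("pics/s8z.png",cv2.resize(i[140:215,225:300],None,fx=7.5,fy=7.5,interpolation=2))
print(robot.get_obs()["tool_pos"])
E
```

```text
time: 12.98
tool_pos: [0.4713, 0.2104, 0.1637]
ee_rot: [-1.571, 0.0, -1.333]
wrist_force: [0.5, -0.2, 1.1]
width: 0.0938
[0.4718 0.2105 0.1646]
```

View pics/s8z.png

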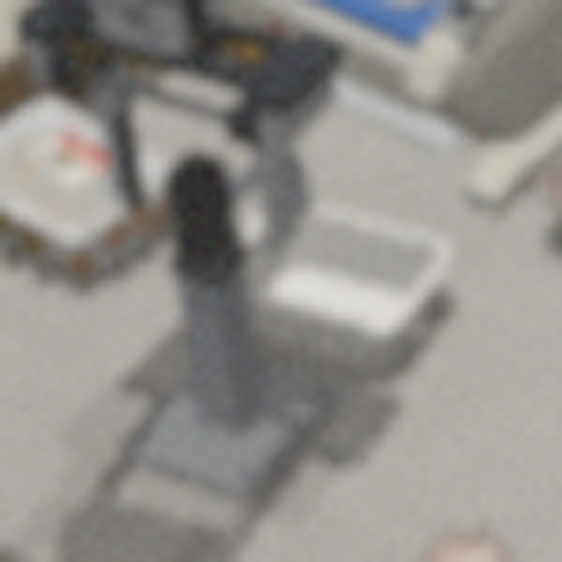

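```bash
python3 - <<'E'
from m import *
f=lambda P:(proj("scene",P)-[225,140])*7.5+3.7
x=np.array([.236,-.972,0]);p=np.array([.4715,.2105,.164])
for s in(-.053,0,.053):print(f(p+s*x),f(p+s*x+[0,0,.07]))
print("grip",f([.471,.209,.182]),f([.471,.209,.21]),f([.471,.209,.15]))
E
```

```text
[130.791  198.2215] [114.5397 102.8076]
[206.7805 222.4258] [192.4314 126.7841]
[284.1497 247.0695] [271.7758 151.2077]
grip [204.3318 199.7417] [198.6155 161.5726] [210.7181 242.3849]
```

```bash
python3 -m creep '[{"slide":[0,0,0],"roll":0,"grip":0.5},{"slide":[0,0,0],"roll":0,"grip":1},{"slide":[0,0,0],"roll":0,"grip":1},{"slide":[0,0,0],"roll":0,"grip":1},{"slide":[0,0,0],"roll":0,"grip":1},{"slide":[0,0,0],"roll":0,"grip":1},{"slide":[0,0,0],"roll":0,"grip":1},{"slide":[0,0,0],"roll":0,"grip":1},{"slide":[0,0,0],"roll":0,"grip":1}]'
```

```text
time: 13.78
tool_pos: [0.4707, 0.2126, 0.1635]
ee_rot: [-1.571, 0.005, -1.332]
wrist_force: [-2.2, 7.0, -0.4]
width: 0.0375
```

```bash
python3 -m creep '[{"slide":[0,0,0],"roll":0,"grip":1},{"slide":[0,0,0],"roll":0,"grip":1},{"slide":[0,0,0],"roll":0,"grip":1},{"slide":[0,0,0],"roll":0,"grip":1},{"slide":[0,0,0],"roll":0,"grip":1},{"slide":[0,0,0],"roll":0,"grip":1}]'
```

```text
time: 14.28
tool_pos: [0.4708, 0.2118, 0.1635]
ee_rot: [-1.571, 0.003, -1.333]
wrist_force: [-1.8, 6.0, 0.1]
width: 0.0289
```

```bash
python3 -m creep '[{"slide":[-1,-3,0],"roll":0,"grip":1},{"slide":[-2,-8,0],"roll":0,"grip":1},{"slide":[-2,-14,0],"roll":0,"grip":1},{"slide":[-2,-21,0],"roll":0,"grip":1},{"slide":[-2,-28,0],"roll":0,"grip":1},{"slide":[-2,-35,0],"roll":0,"grip":1},{"slide":[-2,-42,0],"roll":0,"grip":1}]'
```

```text
time: 14.87
tool_pos: [0.4708, 0.2118, 0.2062]
ee_rot: [-1.571, -0.001, -1.334]
wrist_force: [3.2, -0.9, -6.7]
width: 0.0283
```

```bash
python3 -m creep '[{"slide":[0,-8,0],"roll":0,"grip":1},{"slide":[0,-16,0],"roll":0,"grip":1},{"slide":[0,-24,0],"roll":0,"grip":1},{"slide":[0,-32,0],"roll":0,"grip":1},{"slide":[0,-40,0],"roll":0,"grip":1},{"slide":[0,-47,0],"roll":0,"grip":1},{"slide":[0,-53,0],"roll":0,"grip":1},{"slide":[0,-57,0],"roll":0,"grip":1},{"slide":[0,-59,0],"roll":0,"grip":1},{"slide":[0,-59,0],"roll":0,"grip":1},{"slide":[0,-59,0],"roll":0,"grip":1},{"slide":[0,-59,0],"roll":0,"grip":1}]'
```

```text
time: 15.87
tool_pos: [0.4707, 0.2117, 0.2637]
ee_rot: [-1.572, -0.001, -1.334]
wrist_force: [3.8, -4.8, -10.5]
width: 0.029
```

```bash
python3 -m creep '[{"slide":[0,-1,0],"roll":0,"grip":1},{"slide":[0,-1,0],"roll":0,"grip":1},{"slide":[0,-1,0],"roll":0,"grip":1},{"slide":[0,-1,0],"roll":0,"grip":1}]'
python3 - <<'E'
from m import *
from bench import snapshot,robot
i=snapshot("scene")[:,:,::-1].copy();j=snapshot("top")[:,:,::-1].copy();cv2.imwrite("pics/s9.png",i)
a=cv2.resize(i[110:260,220:370],None,fx=2.66,fy=2.66,interpolation=2);b=cv2.resize(j[160:260,190:390],None,fx=2,fy=4*1,interpolation=2)
cv2.imwrite("pics/s9z.png",cv2.resize(i[110:260,220:370],None,fx=4,fy=4,interpolation=2))
cv2.imwrite("pics/t9z.png",cv2.resize(j[155:255,180:380],None,fx=4,fy=4,interpolation=2))
E
```

```text
time: 16.2
tool_pos: [0.4707, 0.2118, 0.2637]
ee_rot: [-1.573, -0.001, -1.334]
wrist_force: [3.8, -4.4, -13.7]
width: 0.0285
```

View pics/s9z.png

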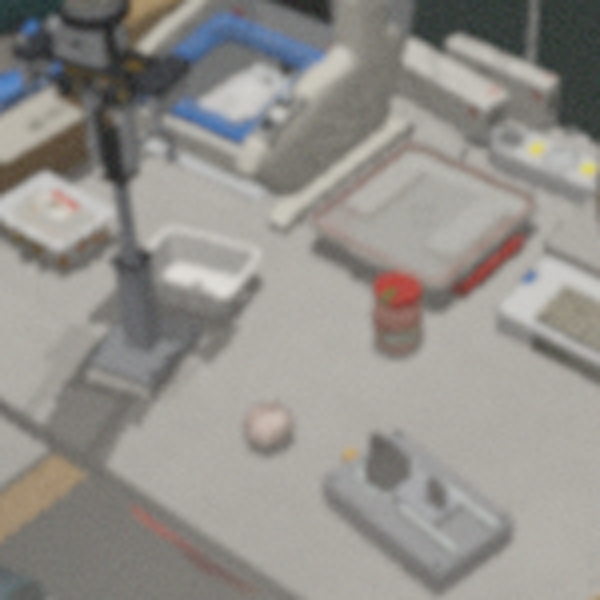

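View pics/t9z.png

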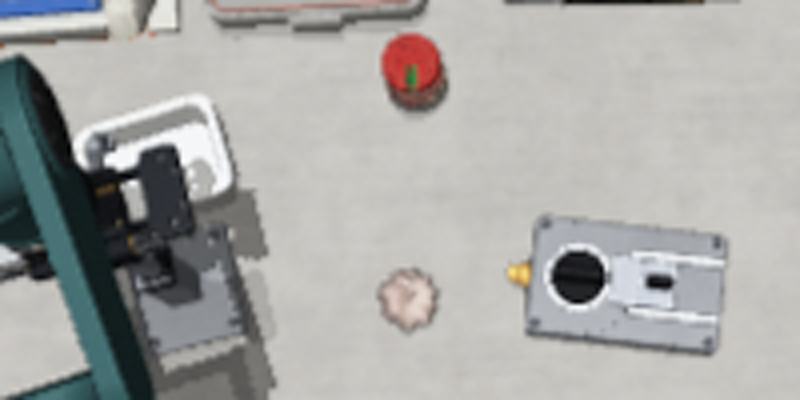

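The scene view shows the handle held with the spout's rod drawn out, (125,220) in the crop. The lock is against the knob, (437,490), and the trays, jar and garlic have not moved. The spout is at its end stop: it rose 100 mm, and a further 1 mm of command only added force. The finger opening is 28.5 mm, so the release is squeezed in.

```bash
python3 -c "
from bench import ticket
print(ticket.close_job())"
```

```text
the job is handed in; nothing more can be done
None
```

The job was done in the required order and handed in at about 16 s of the 58 s allowed; no verdict was reported.

- **Knob:** I gripped the bar and turned it about 79° counter-clockwise. The picture showed the pointer lined up with the mark and the lock's slot. At that resolution the alignment was only good to about 0.05 rad, against the 0.12 allowed. My two readings of the pointer disagreed slightly, one a little to each side of zero.
- **Lock:** I slid the tab until it stopped. The tool moved 28.4 mm, and a further 3 mm of command moved it nothing and only raised the force to 14 N. The picture afterwards showed the lock moved about 28 mm, up against the knob.
- **Spout:** I squeezed the handle with the gripper and pulled the spout straight up. It rose 100 mm, and 1 mm more of command moved it nothing while the force rose from 10.5 to 13.7 N, so I took it to be at its end stop. The last finger opening was 28.5 mm, where 29 mm means fully squeezed, and the handle was still held.
- **Other items:** In the last pictures the trays near the column, the chilli jar and the garlic were where they started. The spice jar and tape roll were outside those crops, and the arm went no nearer to them than the regulator.

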